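Latch the specimen transport case

TASK

Close the specimen transport case for the courier: push its lid fully down, swing the latch's wire bail up and hook its crossbar behind the lip of the keeper on the lid, then push the latch lever down and in against the case until it has snapped over centre. Leave the bottle, the jar, the slide box and the dishes around the case where they stand, and let go of the case at the end.

Things in the scene. Friction and masses are not known exactly. Their poses are not given: they have to be found in the camera images.
- case: Grey plastic specimen transport case, fixed on the bench: lower box 160 (x) x 260 (y) x 130 mm high, 5 mm walls. Origin: centre of its underside; z up; its -x face is the front, with the draw latch at mid width (y = 0); the hinges are at the +x side.
- lid (a joint): Lid angle on its rear hinge (rad): 0 closed, grows as it opens; starts part open (0.4 to 1.0). A shell 160 x 260 mm, 55 mm deep (case 186 mm high when shut), with a carrying handle 34 mm high across its top, 95 mm behind the front edge. Stiff hinge: stays at any angle; 1 to 5 N on the front edge, square to the lid, moves it.
- lid_hinge (a point): Point on the lid's hinge axis (which runs along the case's y) at mid width: 80 mm behind the case's centre, 131 mm above the bench. Its axes turn with the lid: x from front to rear along the lid, z out of the lid's top.
- lid_edge (a point): Middle of the lid's top front edge: in lid_hinge's axes at (-160, 0, 55) mm.
- keeper_seat (a point): Centre of the latch's crossbar when it rests in the steel keeper on the lid's front: a ledge 30 mm wide, 16 mm out from the lid's face, with an upturned lip 4 mm thick at its outer edge. Trough 12 mm wide; floor 3 mm below this point, lip's top 4 mm above it. It is 8 mm before the lid's face, 150 mm above the bench with the lid shut. Axes: x inwards to the rear, z up when shut.
- lever_pivot (a point): On the latch lever's pivot axis (along the case's y), at mid width: fixed 16 mm in front of the case's front face, 98 mm above the bench.
- lever (a joint): Angle of the steel latch lever on its pivot (rad): 0 shut, hanging down along the case's front; pi/2 straight out; at most 2.3; starts at 1.75 to 2.15. Handle: plate 36 mm wide, reaching 77 mm from the pivot. Friction holds it; 2 N at its end moves it, up to 5 N with the bail hooked, near dead centre (about 0.3 rad); below 0.25 the sprung bail pulls it shut to 0.
- lever_tip (a point): Middle of the lever handle's outer (upper when open) face, 65 mm from the pivot, just before the handle's curled end. This face lies 8.5 mm outward of the pivot, 24.5 mm from the case when shut.
- bail (a joint): Fold angle of the wire bail on the lever (rad): 0 hooked and shut, 2.5 (its stop, the start) folded out over the lever, some 37 degrees above the handle. It swings freely and falls out to its stop or, past upright, in against the lid. It pivots 22 mm from lever_pivot: 22 cos(lever - 0.14) mm below it and 22 sin(lever - 0.14) mm further out from the case.
- bail_bar (a point): Middle of the bail's crossbar, which goes behind the keeper's lip: 6 mm round, 50 mm long along the case's y. The bail is a loop of 6 mm steel wire, 71.5 mm from its pivot to the bar's centre, straddling the lever, and sprung to stretch 2 to 3 mm.
- slide_box: Wooden slide box 95 x 150 x 36 mm, bystander behind the case. Origin: centre of its underside.
- reagent: Amber bottle, 62 mm across, 150 mm high, bystander beside the case. Origin: centre of its underside.
- jar: Clear jar with white cap, 60 mm across, 75 mm high, bystander behind the case. Origin: centre of its underside.
- dishes: Stack of glass dishes, 93 mm across, 42 mm high, bystander in front and to one side of the case. Origin: centre of its underside.

How it is judged:
By the outcome, as a careful person would: the job done as asked, in the order asked, and still so for the second after the job is handed in, with the robot touching nothing.
It also fails if it takes over 48 s, if anything falls off the work surface, if the arm or the gripper's body presses on something with over 40 N, if the wrist force passes 120 N, or if a joint passes its speed limit or range.

ROBOT

A 6-joint arm with a two-finger parallel gripper is mounted at the origin on the work surface. World frame = base frame: x ahead of the robot, y to its left, z up, the work surface at z = 0. Lengths are in m, angles in degrees, forces in N, time in s.
With the tool pointing down it reaches from about 0.3 to 0.75 m from the base axis. Payload 8.5 kg.
Tool frame: the origin (TCP) lies at the very end of the fingers, on their centre line; the grasp point (between the pads) lies 19 mm behind it; x points along the fingers, y is the direction in which the jaws open and shut, and the axes are right-handed (so a half turn about x gives the same grasp; the last joint's range is limited). The gripper opens to 85 mm and grips with 20 to 120 N. Pads are 22 mm wide; open, the fingers measure 114 mm over their backs; the gripper's body (76 mm by 85 mm) begins 54 mm behind the grasp point. The pads swing forward as they close: fully open they stand 13 mm farther back than shut.
Start: joints at [-77.71, 21.807, 74.336, -0, 83.858, -12.336], TCP at [0.229, -0.5, 0.231] pointing down, gripper open.
Joint ranges: [-178.18, 178.18], [-50.72, 133.34], [12.68, 142.11], [-81.47, 261.47], [9.98, 163.14], [-165.26, 165.26]. Speed limits (degrees/s): [136.94, 136.94, 180, 180, 180, 180].

INTERFACE

Orientations are given as a 3x3 rotation matrix whose columns are the frame's x, y, z axes.
In Python, from rig import env, eyes, close_job gives the robot as it stands.
- The arm moves only by the shell command python3 -m pendant 'ROWS' [OPENING] [FORCE]. ROWS is a JSON object of lists of equal length, an entry for each row: "travel": the shift along the world's x, y, z in mm, a list of three; "delta_rot": the turn, a rotation vector about the world's x, y, z in rad, a list of three. In form: {"travel": [[x, y, z], ...], "delta_rot": [[wx, wy, wz], ...]}. A call has 1 to 20 rows; each row shifts and turns the commanded pose from where the row before left it; what a row does not reach is not made up. A row lasts 1/12 s, in which the tool goes at most 41.7 mm and 7.16 degrees, less where a joint would pass 70% of its speed; a pose out of reach is approached as far as the arm can. A call with a gripper value outside its range is refused whole. OPENING is the finger opening in mm, from 0 to 85.4, set as the call begins (- or left out, the last holds). The fingers move at their own pace and stop on an object; FORCE is the grip in N (left out, the last holds). Time passes only in rows, so rows that do not move let the fingers close. It gives the time, the measured TCP pose, the force and the opening at its end, in the units of the state.
- env.observe(): the state, without advancing time (a new reading comes with each control period).
- eyes.get_image(name): name is "side" or "top" or "wrist"; returns the picture (420x560x3 uint8, red, green, blue); there is no depth.
- eyes.camera_model(name): a dict with "vfov" (degrees; the focal length in pixels is half the picture's height over the tangent of half this angle, whatever the lens; pixels are square), "cx", "cy" (the principal point, pixels), "pose" (4x4, takes a point from camera to world coordinates). Camera axes: x right, y up, looking along -z (the intrinsics and any distortion apply to the point x, -y, -z); pixel columns grow to the right and rows downward; lengths in m; the calibration is good to about 2 mm. A picture is of the moment at which its call begins: read the wrist's pose just before it. camera_model takes no time and is no camera call; for the wrist camera it gives the pose at the moment of the call.
- close_job(): hands the job in, once; it reports no verdict.
The state is a dict: "time_s": time; "q": joint angles; "qvel": joint speeds; "joint_efforts": joint torques, N m; "position": TCP position; "tool_rot": TCP orientation; "ft_force": force on the tool from outside, world axes, zero at the start; "wrist_torque": the same for the moment, N m; "grip_width": finger opening in m.
Only numpy, scipy, OpenCV 4.12 (cv2) and the standard library are available. Lean on these libraries where they do the work, as an engineer would, in place of code of your own. Each camera call takes 0.05 s, during which the arm holds its last target. There are 200 camera calls.

## Working session

There is one attempt and no reset: what is moved stays moved. The work goes in short steps, Python scripts to look and compute and a shell command to move; the robot and the scene stay as the last step left them, time stands still between calls to the robot, and variables do not carry over. Pictures are saved under pics/ and viewed, about 8 in all and at most 12, crops included, and the job is handed in when it is done.

```bash
ls; mkdir -p pics; python3 - <<'E'
from rig import env,eyes
import cv2,numpy as np
s=env.observe();print(s)
for n in("side","top"):
    m=eyes.camera_model(n);print(n,m)
    im=eyes.get_image(n);cv2.imwrite(f"pics/{n}0.png",im[:,:,::-1])
E
```

```text
pics
{'time_s': 0.0, 'q': array([-7.77108469e+01,  2.18419023e+01,  7.43852425e+01,  2.42896429e-03,
        8.38588376e+01, -1.23349640e+01]), 'qvel': array([-0.03245389, -0.03539643,  0.04867164, -0.01893206,  0.05692409,
        0.02475504]), 'joint_efforts': array([ 1.44205274e-03, -4.48461127e+01, -2.31281215e+01, -1.43875764e-04,
        4.73512613e-03,  6.85995175e-06]), 'position': array([ 0.22911568, -0.49968115,  0.23070036]), 'tool_rot': array([[-2.78227456e-04,  4.16659120e-01, -9.09062759e-01],
       [ 1.47525971e-03, -9.09061634e-01, -4.16659056e-01],
       [-9.99998873e-01, -1.45702965e-03, -3.61754506e-04]]), 'ft_force': array([-0.54028883,  0.28518787, -0.28237731]), 'wrist_torque': array([-0.03282619,  0.02239457, -0.00790157]), 'grip_width': 0.08534495234619179}
side {'vfov': 57.33103555120742, 'cx': 280.768103886748, 'cy': 208.74837936748878, 'pose': array([[-0.71613728,  0.66309279, -0.21784251,  0.42326329],
       [-0.69792729, -0.67733476,  0.23262656,  0.38830994],
       [ 0.00670069,  0.31863079,  0.94785522,  0.82085887],
       [ 0.        ,  0.        ,  0.        ,  1.        ]])}
top {'vfov': 42.65537223803955, 'cx': 275.0588388170159, 'cy': 210.73547657266218, 'pose': array([[ 0.0130896 ,  0.99656176, -0.08181271,  0.50271019],
       [-0.99953495,  0.01529442,  0.02638127,  0.22698455],
       [ 0.02754185,  0.08142934,  0.9962985 ,  1.01374282],
       [ 0.        ,  0.        ,  0.        ,  1.        ]])}
```

View pics/side0.png

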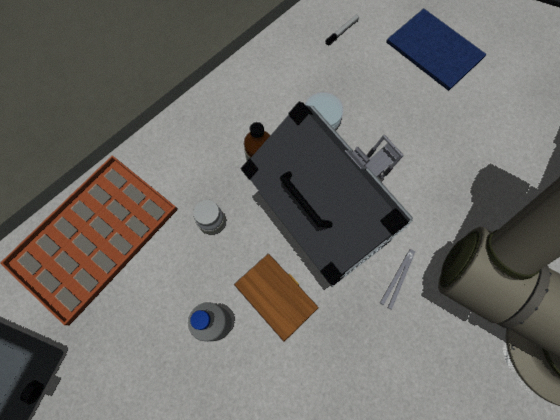

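View pics/top0.png

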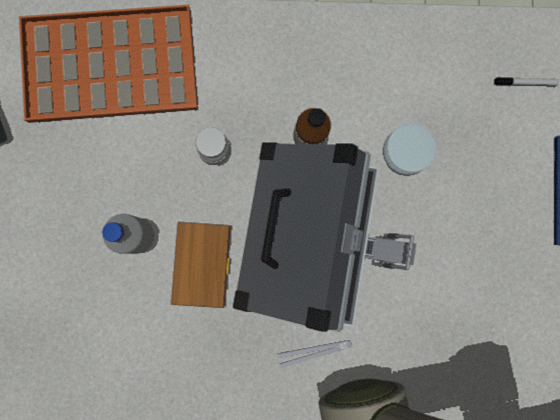

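The top view shows the case's front facing image right (world -y). The latch is at (350-415, 250), the hinge is on the left, and the bottle is at (313,127). I need enlarged crops to fit its pose.

```bash
python3 - <<'E'
import cv2
a=cv2.imread("pics/side0.png")[90:290,230:430];b=cv2.imread("pics/top0.png")[130:340,225:425]
cv2.imwrite("pics/c1.png",cv2.resize(a,None,fx=3,fy=3,interpolation=cv2.INTER_CUBIC))
cv2.imwrite("pics/c2.png",cv2.resize(b,None,fx=2.8,fy=2.8,interpolation=cv2.INTER_CUBIC))
E
```

```text
(no output)
```

View pics/c1.png

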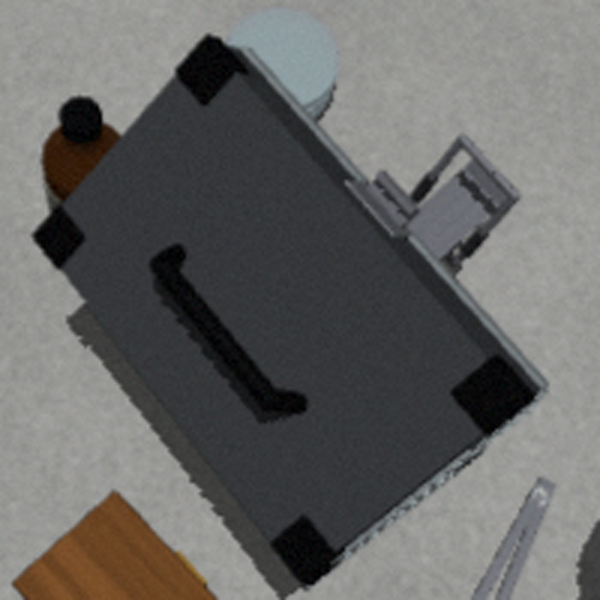

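View pics/c2.png

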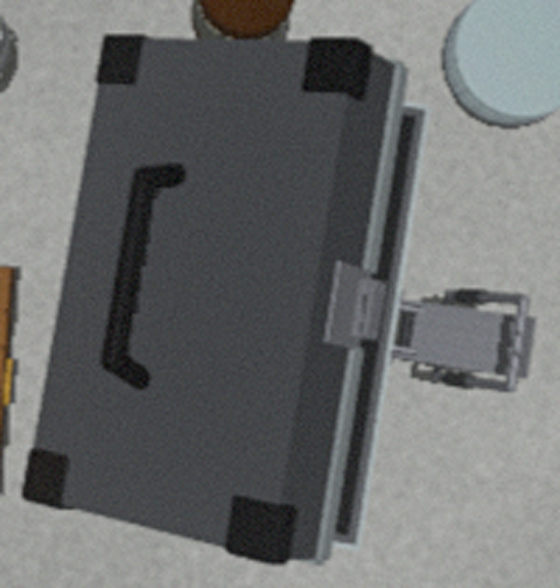

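```bash
cat > h.py <<'E'
import numpy as np
from rig import eyes
from scipy.optimize import least_squares
def proj(n,P,m=None):
    m=m or eyes.camera_model(n);f=210/np.tan(np.radians(m["vfov"]/2));T=m["pose"]
    c=(np.asarray(P)-T[:3,3])@T[:3,:3]
    return np.stack([m["cx"]+f*c[...,0]/-c[...,2],m["cy"]-f*c[...,1]/-c[...,2]],-1)
def case2w(p,P):
    c,s=np.cos(p[2]),np.sin(p[2]);P=np.asarray(P,float)
    return P@np.array([[c,s,0],[-s,c,0],[0,0,1]])+[p[0],p[1],0]
def lid2c(a,P):
    P=np.asarray(P,float);c,s=np.cos(a),np.sin(a)
    # opening: front (-x) goes up
    return np.stack([c*P[...,0]+s*P[...,2]+.08,P[...,1],-s*P[...,0]+c*P[...,2]+.131],-1)
def lat(L,b=2.5):
    ph=L+np.pi-b
    e=lambda r,a,n=0:np.array([-.096-r*np.sin(a)+n*np.cos(a),0,.098-r*np.cos(a)+n*np.sin(a)])
    piv=e(.022,L-.14)
    # handle outer face: normal
    tip=np.array([-.096-.065*np.sin(L)-.0085*np.cos(L),0,.098-.065*np.cos(L)+.0085*np.sin(L)])
    bar=piv+np.array([-.0715*np.sin(ph),0,-.0715*np.cos(ph)])
    return piv,tip,bar
def cw(p):  # columns case axes
    return case2w([0,0,p[2]],np.eye(3)).T
E
cat > fit.py <<'E'
from h import *
M={n:eyes.camera_model(n) for n in("top","side")}
t=lambda u,v:(225+u/2.8,130+v/2.8); s=lambda u,v:(230+u/3,90+v/3)
lid=[("top",t(105,36),(0,-.13,.055)),("top",t(23,493),(0,.13,.055)),("top",t(360,38),(-.16,-.13,.055)),("top",t(278,557),(-.16,.13,.055)),
("top",t(407,62),(-.16,-.13,0)),("top",t(322,562),(-.16,.13,0)),
("side",s(207,36),(-.16,-.13,.055)),("side",s(35,236),(0,-.13,.055)),("side",s(310,586),(0,.13,.055)),("side",s(250,47),(-.16,-.13,0)),("side",s(548,385),(-.16,.13,0))]
box=[("top",t(424,108),(-.08,-.13,.13)),("top",t(355,545),(-.08,.13,.13))]
bar=[("top",t(519,340)),("side",s(490,168))]
def res(p,full=False):
    r=[proj(n,case2w(p,lid2c(p[3],P)),M[n])-u for n,u,P in lid]+[proj(n,case2w(p,P),M[n])-u for n,u,P in box]+[proj(n,case2w(p,lat(p[4])[2]),M[n])-u for n,u in bar]
    return np.array(r) if full else np.ravel(r)
p0=[.45,.22,1.4,.6,1.95]
o=least_squares(res,p0,loss="soft_l1");p=o.x
print(p,np.degrees(p[2]));print(res(p,True).round(1))
np.save("p.npy",p)
for nm,P in [("edge",lid2c(p[3],[-.16,0,.055])),("edge shut",lid2c(0,[-.16,0,.055])),("piv",lat(p[4])[0]),("tip",lat(p[4])[1]),("bar",lat(p[4])[2])]: print(nm,P.round(3),case2w(p,P).round(3))
print(cw(p).round(3))
E
python3 fit.py
```

```text
[0.53259212 0.13384072 1.41263223 0.64162411 2.09124541] 80.9378649598482
[[ 0.7  0.1]
 [ 0.9  0.9]
 [-0.1  1.1]
 [-0.9  0.8]
 [-0.3  2.4]
 [ 2.2 -1.4]
 [-0.1  0.4]
 [-0.8 -0.4]
 [-3.3 -2.4]
 [-1.1  1.7]
 [-1.4  0.4]
 [ 0.6  0.1]
 [ 0.6 -0.2]
 [ 0.2  0.7]
 [-0.9 -0.6]]
edge [-0.015  0.     0.271] [0.53  0.119 0.271]
edge shut [-0.08   0.     0.186] [0.52  0.055 0.186]
piv [-0.116  0.     0.106] [0.514 0.019 0.106]
tip [-0.148  0.     0.138] [ 0.509 -0.012  0.138]
bar [-0.145  0.     0.172] [ 0.51  -0.009  0.172]
[[ 0.158 -0.988  0.   ]
 [ 0.988  0.158  0.   ]
 [ 0.     0.     1.   ]]
```

The fit agrees with the given sizes: lid 0.64 rad, lever 2.09 rad, yaw 80.9°. I'll move above the lid's front edge with the fingers closed.

```bash
python3 -m pendant '{"travel":[[15,30,4],[15,30,4],[15,30,4],[15,30,4],[15,30,4],[15,30,4],[15,30,4],[15,30,4],[15,30,4],[15,30,4],[15,30,4],[15,30,4],[15,30,4],[15,30,4],[15,30,4],[15,30,4],[15,30,4],[15,30,4],[15,30,4],[15,30,4]],"delta_rot":[[0,0,0.049],[0,0,0.049],[0,0,0.049],[0,0,0.049],[0,0,0.049],[0,0,0.049],[0,0,0.049],[0,0,0.049],[0,0,0.049],[0,0,0.049],[0,0,0.049],[0,0,0.049],[0,0,0.049],[0,0,0.049],[0,0,0.049],[0,0,0.049],[0,0,0.049],[0,0,0.049],[0,0,0.049],[0,0,0.049]]}' 0 40
python3 - <<'E'
from h import *
p=np.load("p.npy")
for a in (.64,.5,.4,.3,.2,.1,0,-.03):
    e=lid2c(a,[-.16,0,.055]);print(a,(case2w(p,e+[.015,0,0])*1000).round(0))
E
```

```text
time_s: 1.77
position: [0.5295, 0.1018, 0.3113]
tool_rot: [[-0.001, 0.987, -0.158], [-0.0, -0.158, -0.987], [-1.0, -0.001, 0.0]]
ft_force: [-0.3, -0.3, -0.2]
grip_width: 0.0005
0.64 [533. 133. 271.]
0.5 [530. 115. 256.]
0.4 [528. 103. 244.]
0.3 [526.  93. 231.]
0.2 [525.  84. 217.]
0.1 [523.  76. 202.]
0 [522.  70. 186.]
-0.03 [522.  68. 181.]
```

```bash
python3 -m pendant '{"travel":[[1,16,-6],[1,15,-6],[1,0,-13],[0,0,-13],[-1,-9,-8],[-2,-9,-8],[-1,-6,-6],[-1,-6,-6],[-1,-5,-6],[-1,-5,-7],[0,-5,-7],[-1,-4,-7],[-1,-4,-7],[-1,-4,-8],[0,-3,-8],[-1,-3,-8],[0,-1,-4],[0,0,0]],"delta_rot":[[0,0,0],[0,0,0],[0,0,0],[0,0,0],[0,0,0],[0,0,0],[0,0,0],[0,0,0],[0,0,0],[0,0,0],[0,0,0],[0,0,0],[0,0,0],[0,0,0],[0,0,0],[0,0,0],[0,0,0],[0,0,0]]}'
python3 - <<'E'
from rig import eyes,env
import cv2
im=eyes.get_image("side")[:,:,::-1];cv2.imwrite("pics/s1.png",im)
cv2.imwrite("pics/s1c.png",cv2.resize(im[60:290,230:490],None,fx=2.3,fy=2.3,interpolation=cv2.INTER_CUBIC))
print(env.observe()["ft_force"])
E
```

```text
time_s: 3.27
position: [0.5213, 0.0674, 0.1857]
tool_rot: [[0.003, 0.987, -0.16], [0.001, -0.16, -0.987], [-1.0, 0.003, -0.001]]
ft_force: [-6.3, 2.8, 24.9]
grip_width: 0.0003
[-7.24403123  1.69169352 24.97207638]
```

View pics/s1c.png

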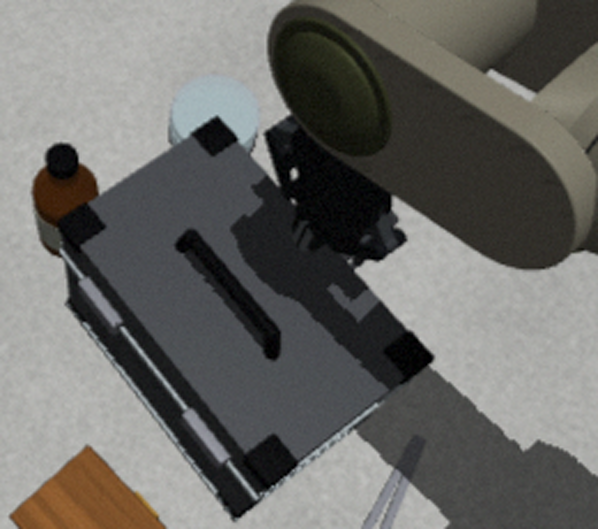

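Lid stopped at z = 185.7 mm with 25 N on it, which matches the 186 mm shut height. Next is the bail: fingers outside the bar, then a sweep inwards.

```bash
python3 -m pendant '{"travel":[[0,0,33],[0,0,33],[-4,-28,0],[-4,-28,0],[-5,-28,0],[-4,-28,0],[0,0,-25],[0,0,-25],[0,0,-25],[0,0,-15],[0,0,0]],"delta_rot":[[0,0,0],[0,0,0],[0,0,0],[0,0,0],[0,0,0],[0,0,0],[0,0,0],[0,0,0],[0,0,0],[0,0,0],[0,0,0]]}'
python3 -m pendant '{"travel":[[1,5.7,0],[1,5.7,0],[1,5.7,0],[0.8,5.7,0],[0.8,5.7,0],[1,5.7,0],[0.8,5.7,0],[0.8,5.7,0],[1,5.7,0],[0.8,5.7,0],[0.8,5.7,0],[1,5.7,0],[0.8,5,0],[0,0,0]],"delta_rot":[[0,0,0],[0,0,0],[0,0,0],[0,0,0],[0,0,0],[0,0,0],[0,0,0],[0,0,0],[0,0,0],[0,0,0],[0,0,0],[0,0,0],[0,0,0],[0,0,0]]}'
```

```text
time_s: 4.23
position: [0.5023, -0.0444, 0.1557]
tool_rot: [[-0.007, 0.987, -0.16], [0.003, -0.16, -0.987], [-1.0, -0.007, -0.001]]
ft_force: [-0.3, 0.5, 0.1]
grip_width: -0.0001
time_s: 5.4
position: [0.5159, 0.0293, 0.1593]
tool_rot: [[0.0, 0.987, -0.16], [0.0, -0.16, -0.987], [-1.0, -0.0, -0.0]]
ft_force: [0.7, 0.1, 1.0]
grip_width: -0.0001
```

```bash
python3 -m pendant '{"travel":[[0,0,35],[0,0,35],[-3,-20,0],[-6,-37,0],[-6,-37,0],[-6,-37,0],[-6,-37,0],[0,0,0]],"delta_rot":[[0,0,0],[0,0,0],[0,0,0],[0,0,0],[0,0,0],[0,0,0],[0,0,0],[0,0,0]]}'
python3 - <<'E'
from rig import eyes,env
import cv2,numpy as np
a=eyes.get_image("side")[110:210,310:430,::-1]
b=eyes.get_image("top")[190:290,320:440,::-1]
im=np.hstack([a,b]);cv2.imwrite("pics/s2.png",cv2.resize(im,None,fx=3.3,fy=3.3,interpolation=cv2.INTER_CUBIC))
from h import *
p=np.load("p.npy")
for L,t in [(2.09,10),(1.8,15),(1.57,20),(1.3,27),(1,35),(.75,42),(.5,50),(.25,56),(0,60),(-.05,60)]:
    d=np.radians(t)-(np.pi/2-L);r=.055;n=.0085+.011*abs(np.sin(d))
    c=[-.096-r*np.sin(L)-n*np.cos(L),0,.098-r*np.cos(L)+n*np.sin(L)]
    print(L,t,(case2w(p,c)*1000).round())
E
```

```text
time_s: 6.07
position: [0.488, -0.145, 0.2291]
tool_rot: [[-0.0, 0.986, -0.166], [-0.002, -0.166, -0.986], [-1.0, -0.0, 0.002]]
ft_force: [-0.2, 0.5, -0.2]
grip_width: -0.0002
2.09 10 [511.  -1. 139.]
1.8 15 [510. -11. 124.]
1.57 20 [509. -15. 110.]
1.3 27 [509. -16.  94.]
1 35 [509. -11.  76.]
0.75 42 [510.  -5.  64.]
0.5 50 [512.   4.  55.]
0.25 56 [513.  14.  48.]
0 60 [515.  25.  43.]
-0.05 60 [516.  27.  42.]
```

View pics/s2.png

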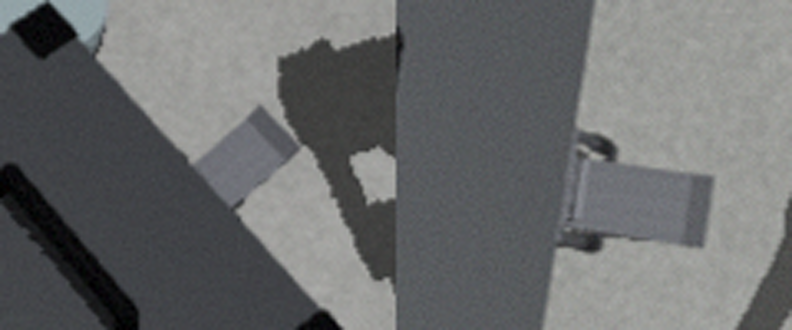

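The bail has swung over and rests in against the lid: in the top crop the loop ends on the lid at (580,150)-(570,240). Next I push the lever down to about 1 rad, so the bar drops into the keeper.

```bash
python3 -m pendant '{"travel":[[5,29,-10],[5,29,-10],[5,29,-10],[5,29,-10],[3,29,-9],[0,0,0]],"delta_rot":[[0.0346,-0.0055,0],[0.0346,-0.0055,0],[0.0346,-0.0055,0],[0.0346,-0.0055,0],[0.0346,-0.0055,0],[0,0,0]]}'
python3 -m pendant '{"travel":[[0,0,-14],[0,0,-14],[0,-1,-13],[-0.5,-5,-7.5],[-0.5,-5,-7.5],[-0.5,-2,-7],[-0.5,-2,-7],[0,-0.5,-8],[0,-0.5,-8],[0,1.7,-6],[0,1.7,-6],[0,1.7,-6],[0,0,0]],"delta_rot":[[0,0,0],[0,0,0],[0,0,0],[0.043,-0.007,0],[0.043,-0.007,0],[0.043,-0.007,0],[0.043,-0.007,0],[0.06,-0.0096,0],[0.06,-0.0096,0],[0.046,-0.007,0],[0.046,-0.007,0],[0.046,-0.007,0],[0,0,0]]}'
python3 - <<'E'
from rig import eyes,env
import cv2,numpy as np
b=eyes.get_image("top")[190:290,320:440,::-1]
w=eyes.get_image("wrist")[:,:,::-1]
im=np.hstack([cv2.resize(b,(504,420),interpolation=cv2.INTER_CUBIC),w]);cv2.imwrite("pics/s3.png",cv2.resize(im,(800,316)))
E
```

```text
time_s: 6.67
position: [0.5106, 0.0103, 0.1788]
tool_rot: [[0.023, 0.988, -0.154], [0.176, -0.156, -0.972], [-0.984, -0.005, -0.177]]
ft_force: [-0.7, 0.7, -0.3]
grip_width: -0.0001
time_s: 7.75
position: [0.5098, -0.0056, 0.0756]
tool_rot: [[0.09, 0.987, -0.133], [0.568, -0.16, -0.807], [-0.818, -0.003, -0.575]]
ft_force: [0.2, 0.3, 0.5]
grip_width: -0.0001
```

View pics/s3.png

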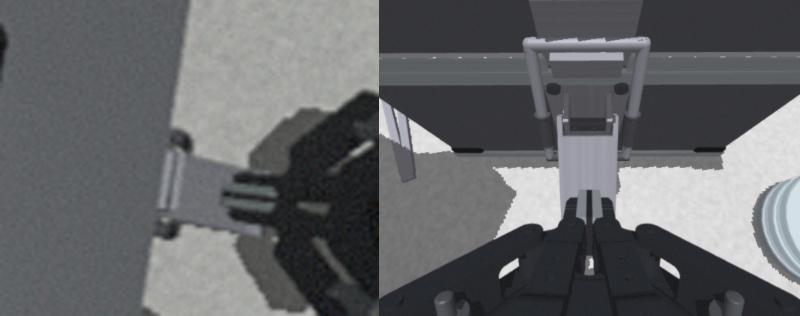

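```bash
python3 - <<'E'
from h import *
import cv2
m=eyes.camera_model("wrist")
w=eyes.get_image("wrist")[:,:,::-1].copy();cv2.imwrite("pics/w4.png",w)
p=np.load("p.npy")
P=lambda c:proj("wrist",case2w(p,c),m).round(0)
print("seat",P([-.088,0,.150]),P([-.088,.025,.150]),"lip top outer",P([-.096,.015,.154]),P([-.096,-.015,.154]),"lip inner",P([-.092,.015,.154]))
for L in (.9,1,1.1,1.2,1.3,1.5):print(L,"tip end",P([-.096-.077*np.sin(L),0.018,.098-.077*np.cos(L)]),"piv",P(lat(L)[0]+[0,.025,0]))
for z in (.15,.155,.16,.165,.17):print(z,"bar",P([-.083,0,z]),P([-.098,0,z]),P([-.103,0,z]))
cv2.imwrite("pics/w4c.png",cv2.resize(w[30:230,180:400],None,fx=3,fy=3,interpolation=cv2.INTER_CUBIC))
E
```

```text
seat [276.  74.] [200.  74.] lip top outer [227.  86.] [325.  85.] lip inner [228.  75.]
0.9 tip end [246. 306.] piv [228. 210.]
1 tip end [244. 314.] piv [228. 211.]
1.1 tip end [243. 322.] piv [227. 213.]
1.2 tip end [241. 329.] piv [226. 214.]
1.3 tip end [239. 335.] piv [225. 215.]
1.5 tip end [234. 343.] piv [224. 214.]
0.15 bar [276.  62.] [276. 100.] [276. 113.]
0.155 bar [276.  50.] [276.  89.] [276. 103.]
0.16 bar [276.  36.] [276.  77.] [276.  91.]
0.165 bar [276.  22.] [276.  64.] [276.  79.]
0.17 bar [276.   6.] [276.  49.] [276.  64.]
```

View pics/w4c.png

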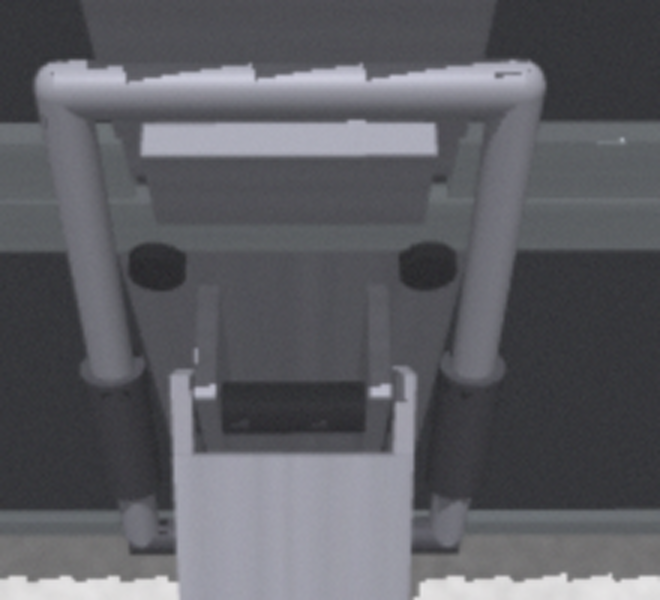

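The bar sits behind the lip: bar centre at row 61, lip's inner edge at row 71, and its 170 px width fits the seat's depth. I'll push the lever home.

```bash
python3 -m pendant '{"travel":[[0,0.5,-6],[0,0.5,-6],[0.5,3,-3],[0.5,3,-3],[0.5,3,-3],[0.4,3.3,-2.3],[0.4,3.3,-2.3],[0.4,3.3,-2.3],[0.6,4.3,-1.7],[0.6,4.3,-1.7],[0.6,4.3,-1.7],[0.4,2.5,0],[0,0,0]],"delta_rot":[[0.06,-0.0096,0],[0.06,-0.0096,0],[0.046,-0.0074,0],[0.046,-0.0074,0],[0.046,-0.0074,0],[0.035,-0.0055,0],[0.035,-0.0055,0],[0.035,-0.0055,0],[0.023,-0.0037,0],[0.023,-0.0037,0],[0.023,-0.0037,0],[0,0,0],[0,0,0]]}'
```

```text
time_s: 8.98
position: [0.5145, 0.0279, 0.0434]
tool_rot: [[0.136, 0.987, -0.081], [0.855, -0.158, -0.494], [-0.501, -0.002, -0.865]]
ft_force: [-11.0, -23.2, 7.4]
grip_width: -0.0002
```

It reached the stop at the predicted shut position with 23 N. I'll back away and check.

```bash
python3 -m pendant '{"travel":[[-2,-12,0],[-4,-25,3],[-4,-25,8],[-4,-25,10],[-4,-25,12],[-4,-25,12],[-2,-12,10],[0,0,0],[0,0,0]],"delta_rot":[[0,0,0],[0,0,0],[0,0,0],[0,0,0],[0,0,0],[0,0,0],[0,0,0],[0,0,0],[0,0,0]]}'
python3 - <<'E'
from h import *
import cv2
m=eyes.camera_model("wrist");w=eyes.get_image("wrist")[:,:,::-1]
t=eyes.get_image("top")[100:350,150:450,::-1]
cv2.imwrite("pics/f.png",np.hstack([w[:,:][0:420],cv2.resize(t,(504,420))])[:, :]);im=cv2.imread("pics/f.png");cv2.imwrite("pics/f.png",cv2.resize(im,(800,316),interpolation=cv2.INTER_AREA))
p=np.load("p.npy");P=lambda c:proj("wrist",case2w(p,c),m).round(0)
print("seat",P([-.088,0,.150]),"lip",P([-.096,0,.154]),"lid edge",P([-.08,0,.186]),"box front top",P([-.08,0,.13]))
for L in (0,.15,.3,.5):print(L,P([-.096-.077*np.sin(L),0,.098-.077*np.cos(L)]),P(lat(L)[1]))
E
```

```text
time_s: 9.73
position: [0.4907, -0.1189, 0.0981]
tool_rot: [[0.137, 0.987, -0.082], [0.856, -0.159, -0.492], [-0.499, -0.003, -0.867]]
ft_force: [0.4, -0.5, 0.3]
grip_width: 0.0001
seat [279.  38.] lip [279.  36.] lid edge [279. -24.] box front top [279.  62.]
0 [280. 180.] [280. 176.]
0.15 [280. 187.] [280. 181.]
0.3 [280. 192.] [280. 184.]
0.5 [280. 198.] [280. 187.]
```

View pics/f.png

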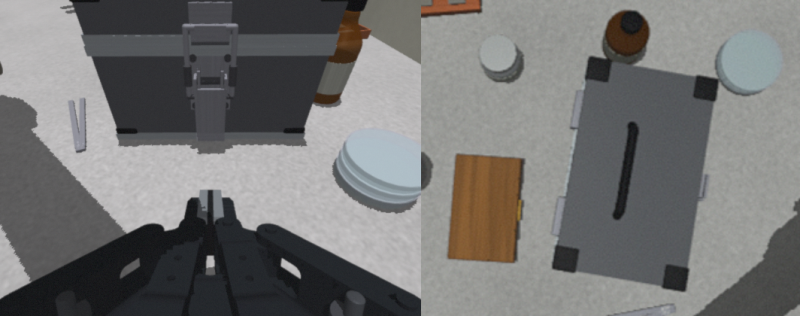

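```bash
python3 - <<'E'
from h import *
import cv2
w=eyes.get_image("wrist")[0:210,180:380,::-1];t=eyes.get_image("top")[170:270,320:420,::-1]
cv2.imwrite("pics/g.png",np.hstack([cv2.resize(w,(560,588),interpolation=cv2.INTER_CUBIC),cv2.resize(t,(240,240),interpolation=cv2.INTER_CUBIC).repeat(1,0) if 0 else cv2.copyMakeBorder(cv2.resize(t,(240,240),interpolation=cv2.INTER_CUBIC),0,348,0,0,0)]))
p=np.load("p.npy")
for L in (0,.15,.3):
  print(L,[(proj("top",case2w(p,c))-[320,170])*2.4 for c in ([-.096-.077*np.sin(L)-.0085*np.cos(L),0,.098-.077*np.cos(L)+.0085*np.sin(L)],[-.08,0,.186])])
  print([(proj("wrist",case2w(p,c))-[180,0])*2.8 for c in ([-.096-.077*np.sin(L)-.0085*np.cos(L),0.018,.098-.077*np.cos(L)+.0085*np.sin(L)],[-.08,.13,0],[-.08,.0,.13])])
E
```

```text
0 [array([111.42105284, 189.14996699]), array([124.46263353, 179.83989322])]
[array([229.90083824, 520.34679477]), array([-54.07005958, 520.03807985]), array([280.19804243, 173.77810568])]
0.15 [array([126.53991859, 191.65743226]), array([124.46263353, 179.83989322])]
[array([228.38540714, 537.81435464]), array([-54.07005958, 520.03807985]), array([280.19804243, 173.77810568])]
0.3 [array([141.62889261, 194.05972521]), array([124.46263353, 179.83989322])]
[array([226.59793202, 551.76587606]), array([-54.07005958, 520.03807985]), array([280.19804243, 173.77810568])]
```

View pics/g.png

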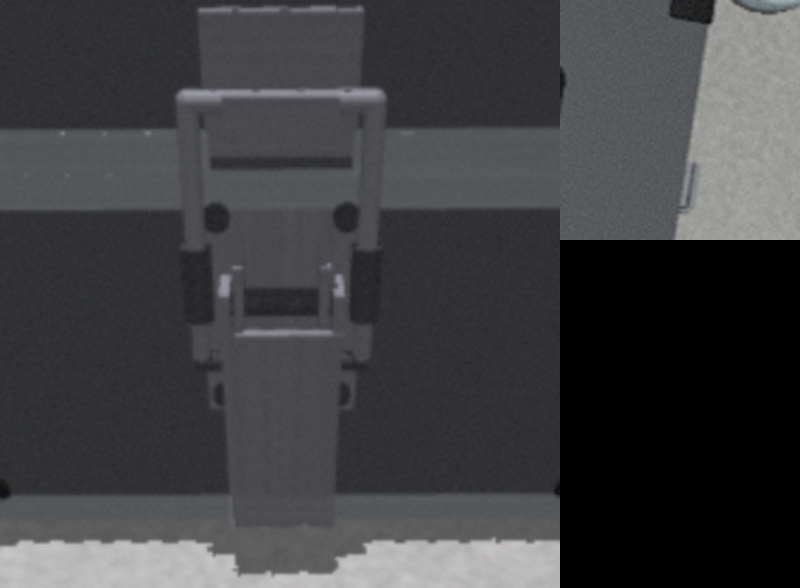

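```bash
python3 -c "
from rig import close_job,env
print(env.observe()['ft_force']);print(close_job())"
```

```text
[ 0.68474395 -1.14957545 -0.98969242]
the job is handed in; nothing more can be done
None
```

The specimen case is closed and latched, and I handed the job in at about 10 s of the 48 s allowed. I pushed the lid down, swung the bail inwards over the keeper, then pressed the lever down and in until it stopped against the case.

- **Lid:** it stopped at 185.7 mm with about 25 N on it, against the 186 mm given for shut.
- **Bail:** the close-up after the lever was shut shows the crossbar behind the keeper's lip, with the lip hiding its middle.
- **Lever:** it stopped at the predicted shut position with about 23 N. After I backed away, its end appeared at row 525 of the enlarged crop. I predicted row 520 for fully shut and row 538 for 0.15 rad, so it has stayed over centre.
- **Surroundings:** in the last top view the bottle, jar, slide box and dishes look undisturbed, though I checked this by eye only. The gripper was about 150 mm clear of the case, and the force reading was close to zero.

None of the checks failed. The largest disagreements were a few pixels between predicted and observed positions, consistent with the camera calibration.

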